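# Retune the loading coil and lock it

### The arm

A 6-joint arm with a two-finger parallel gripper is mounted at the origin on the work surface. World frame = base frame: x ahead of the robot, y to its left, z up, the work surface at z = 0. Lengths are in m, angles in rad, forces in N, time in s.
With the tool pointing down it reaches from about 0.375 to 0.9 m from the base axis. Payload 3.1 kg.
Tool frame: the origin (TCP) lies at the centre of the arm's flange, where the gripper is bolted on; the fingertips stand 173 mm ahead of it and the grasp point (between the pads) lies 155 mm ahead of it; z points along the fingers, x is the direction in which the jaws open and shut, and the axes are right-handed (so a half turn about z gives the same grasp; the last joint's range is limited). The gripper opens to 85 mm and grips with 20 to 120 N. Pads are 22 mm wide; open, the fingers measure 114 mm over their backs; the gripper's body (76 mm by 85 mm) begins 54 mm behind the grasp point. The pads swing forward as they close: fully open they stand 13 mm farther back than shut.
Start: joints at [1.107, 0.527, 1.433, -0, 1.181, -0.178], TCP at [0.176, 0.6, 0.405] pointing down, gripper open.
Joint ranges: [-3.08, 3.08], [-0.75, 2.2], [0.22, 2.44], [-1.43, 4.57], [0, 2.65], [-2.85, 2.85]. Speed limits (rad/s): [2.79, 2.79, 3.14, 3.14, 3.14, 3.14].

### API

Orientations are given as a unit quaternion [x, y, z, w].
In Python, from station import manip gives the robot as it stands.
- The arm moves only by the shell command python3 -m jog 'ROWS' [OPENING] [FORCE]. ROWS is JSON, a list that holds one entry, the list of rows, each a list of 4 numbers: the shift along the world's x, y, z in mm, then the turn about the world's z in degrees. A call has exactly 8 rows; each row shifts and turns the commanded pose from where the row before left it; what a row does not reach is not made up. A row lasts 1/8 s, in which the tool goes at most 62.5 mm and 10.7 degrees, less where a joint would pass 70% of its speed; a pose out of reach is approached as far as the arm can. A call is refused whole if a number of a shift passes 62.5 or a number of a turn 10.7, either way. A call with a gripper value outside its range is refused whole. OPENING is the opening in per cent of the stroke, from 0 (shut) to 100 (fully open), set as the call begins (- or left out, the last holds). The fingers move at their own pace and stop on an object; FORCE is the grip in N (left out, the last holds). Time passes only in rows, so rows that do not move let the fingers close, or fill a call up. It gives the time, the measured TCP pose, the force and the opening at its end, in the units of the state.
- manip.sense(): the state, without advancing time (a new reading comes with each control period).
- manip.snapshot(name): name is "side" or "top" or "wrist"; returns the picture (480x640x3 uint8, red, green, blue); there is no depth.
- manip.camera_info(name): a dict with "fx", "fy", "cx", "cy" (pixels), "k1" (the pictures are not rectified: a ray, as slopes to the right and down, at radius r is drawn at 1 + k1 r^2 times it, then the intrinsics apply), "R" (3x3) and "t" (3): a world point X has camera coordinates R X + t. Camera axes: x right, y down, z forward; pixel columns grow to the right and rows downward; lengths in m; the calibration is good to about 2 mm. A picture is of the moment at which its call begins: read the wrist's pose just before it. camera_info takes no time and is no camera call; for the wrist camera it gives the pose at the moment of the call.
- manip.sign_off(): hands the job in, once; it reports no verdict.
The state is a dict: "t": time; "q": joint angles; "qd": joint speeds; "tau": joint torques, N m; "tcp_pos": TCP position; "tool_rot": TCP orientation; "force": force on the tool from outside, world axes, zero at the start; "ft_torque": the same for the moment, N m; "finger_gap": opening from 0.0 (shut) to 1.0 (fully open).
Only numpy, scipy, OpenCV 4.12 (cv2) and the standard library are available. Lean on these libraries where they do the work, as an engineer would, in place of code of your own. Each camera call takes 0.05 s, during which the arm holds its last target. There are 200 camera calls.

### The job

Retune the loading coil on the desk: loosen its jam nut by swinging the nut's handle well round, turn the adjuster screw until the long nose of its bar head points at the index post, then swing the handle back against its stop so that the nut is tight again with the screw still on the post. Leave the loose things around it where they are.

Things in the scene. Friction and masses are not known exactly. Their poses are not given: they have to be found in the camera images.
- coil: Loading coil fixed to the desk: black 130 x 130 x 15 mm base, white former with copper turns, white 120 x 120 mm top plate whose upper face is 52 mm above the desk. Origin: centre of the base's underside, on the desk. The adjuster screw and its jam nut turn about the vertical z axis through this origin.
- nut (a joint): Turn of the brass hexagonal jam nut with its steel handle, rad. 0 = tight, the handle's arm against the stop peg; it grows anticlockwise seen from above, up to 1.25 = fully loose, at the other peg. Near 0 the screw is jammed; it is quite free beyond 0.45. Stiff: needs about 0.3 N m, nearing 0.45 on the last part of tightening (4 to 7 N at the post), and stays where left. At 0 the handle points 120 degrees clockwise from the coil's +x axis, seen from above.
- nut_handle (a point): Top centre of the upright round steel post at the end of the nut's handle, 112 mm above the desk and 70 mm from the screw's axis. The post is 12 mm in diameter and free to grip from its top down to 71 mm above the desk, where the flat arm begins. The post turns with the nut about the screw's axis. x axis: outward from the screw's axis along the handle.
- screw (a joint): Turn of the adjuster screw, rad, growing anticlockwise seen from above, from -0.9 to 1.7. At 0 its nose points along the coil's +y axis. When free it needs about 0.05 N m and stays where it is left; it does not rise or sink. It starts 0.65 to 1.55 rad anticlockwise of the index post.
- nose (a point): Tip of the long nose of the screw's head, at the top of the head, 35 mm from the screw's axis and 126 mm above the desk. x axis: outward from the screw's axis along the nose, the way the screw points. The head is an upright dark steel bar, 34 mm long, 12 mm wide and 22 mm high (104 to 126 mm above the desk), centred on the screw's axis, with the 5 mm wide, 9 mm high nose standing 18 mm out of one end. Below the head is a 10 mm stem down to the nut, whose top is at 71 mm.
- index_top (a point): Top centre of the fixed index post, a steel upright of 6 x 5 mm, 46 mm from the screw's axis, its top 98 mm above the desk. x axis: from the screw's axis to the post, the direction in which the nose must point. It cannot move.
- mouse: Black computer mouse, 110 x 60 x 34 mm, loose bystander. Origin: centre of its underside.
- mug: White mug, 80 mm across, 95 mm high, loose bystander. Origin: centre of its underside.
- screwdriver: Screwdriver lying on the desk, loose bystander.
- wrench: Spanner 130 mm long lying on the desk, loose bystander.
- slug: Spare dark core standing upright beside the coil, 16 mm across, 45 mm high, loose bystander. Origin: centre of its underside.
- insulator: White ceramic standoff beside the coil, 28 mm across, 34 mm high, loose bystander. Origin: centre of its underside.
- spare_knob: Black round knob lying beside the coil, 32 mm across, 18 mm high, loose bystander. Origin: centre of its underside.
Mind the look-alikes: they are no part of the job. Of the things that look like the coil, the larger one is meant.

How it is judged:
By the outcome, as a careful person would: the job done as asked, in the order asked, and still so for the second after the job is handed in, with the robot touching nothing.
It also fails if it takes over 61 s, if anything falls off the work surface, if the arm or the gripper's body presses on something with over 40 N, if the wrist force passes 120 N, or if a joint passes its speed limit or range.

## Working session

There is one attempt and no reset: what is moved stays moved. The work goes in short steps, Python scripts to look and compute and a shell command to move; the robot and the scene stay as the last step left them, time stands still between calls to the robot, and variables do not carry over. Pictures are saved under pics/ and viewed, about 8 in all and at most 12, crops included, and the job is handed in when it is done.

```bash
mkdir -p pics; ls
python3 - <<'E'
from station import manip
import cv2
for n in ("top","side"):
    im=manip.snapshot(n); cv2.imwrite(f"pics/{n}0.png",im[:,:,::-1])
    c=manip.camera_info(n); print(n,c)
s=manip.sense(); print(s)
E
```

```text
pics
top {'fx': 490.9365944924293, 'fy': 490.9365944924293, 'cx': 320.1426862640343, 'cy': 239.78931825818125, 'k1': -0.13242301741706403, 'R': array([[-0.06027312, -0.99818079,  0.00150134],
       [-0.97334327,  0.05843978, -0.22178292],
       [ 0.22129171, -0.01482886, -0.97509491]]), 't': array([0.01993555, 0.5489954 , 1.08598412])}
side {'fx': 472.0778535547487, 'fy': 472.0778535547487, 'cx': 318.0194442210483, 'cy': 238.25339326212574, 'k1': -0.0017571091345135806, 'R': array([[-0.97915595, -0.20276855,  0.01177046],
       [-0.13740738,  0.61862597, -0.77357683],
       [ 0.14957554, -0.75906971, -0.6335932 ]]), 't': array([0.51475728, 0.13348089, 0.92461295])}
{'t': 0.1, 'q': array([ 1.10647798e+00,  5.28400860e-01,  1.43378519e+00, -7.28070290e-06,
        1.18144383e+00, -1.78502879e-01]), 'qd': array([-0.00028852, -0.00161817, -0.00122074, -0.00122251,  0.00025833,
        0.00055304]), 'tau': array([ 7.86877251e-06, -4.43304706e+01, -1.78585035e+01, -2.37570530e-04,
        3.84337065e-03, -1.12925323e-05]), 'tcp_pos': array([0.17604335, 0.59936632, 0.40381064]), 'tool_rot': array([ 8.00604755e-01,  5.99191946e-01, -9.09415322e-04,  4.58858639e-04]), 'force': array([-0.81147945, -0.11804612, -0.45011927]), 'ft_torque': array([-0.02790136,  0.01561715, -0.01069291]), 'finger_gap': 0.9968538123635942}
```

View pics/top0.png

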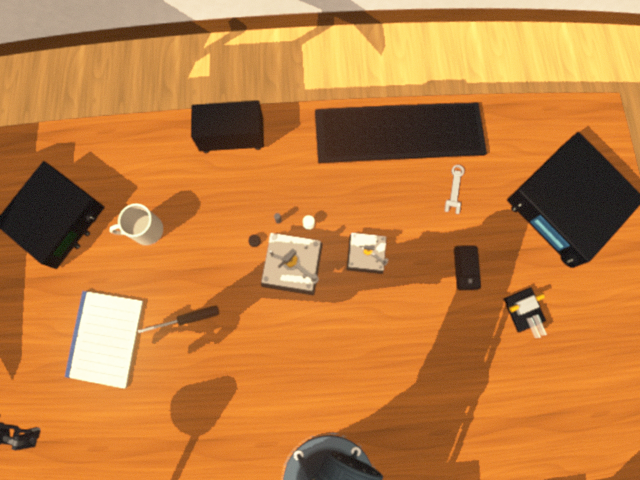

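View pics/side0.png

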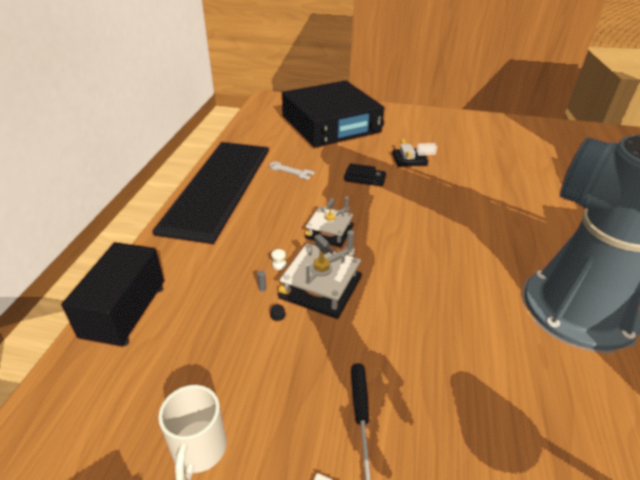

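Two coil-like things: the one at top (291,263) / side (320,275) is the larger and fits. The one at top (367,253) / side (330,222) is the smaller look-alike. I'll confirm this in an enlarged crop and locate the coil.

```bash
cat > h.py <<'E'
import numpy as np, cv2
from station import manip
def ray(c,u,v):
    K=np.array([[c['fx'],0,c['cx']],[0,c['fy'],c['cy']],[0,0,1]])
    d=np.array([(u-c['cx'])/c['fx'],(v-c['cy'])/c['fy']]); x=d.copy()
    for _ in range(20): x=d/(1+c['k1']*(x@x))
    R=np.array(c['R']); o=-R.T@np.array(c['t']); w=R.T@np.array([x[0],x[1],1]); return o,w
def onz(c,u,v,z):
    o,w=ray(c,u,v); return o+w*(z-o[2])/w[2]
def proj(c,X):
    p=np.array(c['R'])@np.array(X)+np.array(c['t']); a=p[:2]/p[2]; a=a*(1+c['k1']*(a@a))
    return np.array([c['fx']*a[0]+c['cx'],c['fy']*a[1]+c['cy']])
def two(c1,p1,c2,p2):
    o1,a=ray(c1,*p1);o2,b=ray(c2,*p2)
    A=np.stack([a,-b],1);s=np.linalg.lstsq(A,o2-o1,rcond=None)[0]
    return (o1+a*s[0]+o2+b*s[1])/2, np.linalg.norm(o1+a*s[0]-o2-b*s[1])
E
python3 - <<'E'
from h import *
t=cv2.imread('pics/top0.png');s=cv2.imread('pics/side0.png')
a=cv2.resize(t[210:310,240:400],None,fx=5,fy=5,interpolation=2)[:, :]
b=cv2.resize(s[195:320,255:375],None,fx=5,fy=5,interpolation=2)
a=cv2.resize(t[220:305,250:330],(400,425),interpolation=2); b=cv2.resize(s[225:320,270:370],(400,380),interpolation=2)
b=cv2.copyMakeBorder(b,0,45,0,0,0)
cv2.imwrite('pics/crop0.png',np.hstack([a,b]))
ct=manip.camera_info('top');cw=manip.camera_info('wrist')
print(onz(ct,291,263,.05),onz(ct,367,253,.04))
R=np.array(cw['R']);print('wristcam',-R.T@cw['t'],R[2],cw['fx'],cw['k1'])
E
```

```text
[0.50036567 0.05810291 0.05      ] [ 0.5153759  -0.12242288  0.04      ]
wristcam [0.10207616 0.62088497 0.37422599] [ 0.28572934 -0.08644435 -0.95440354] 378.3686205780203 -0.0354893041031662
```

View pics/crop0.png

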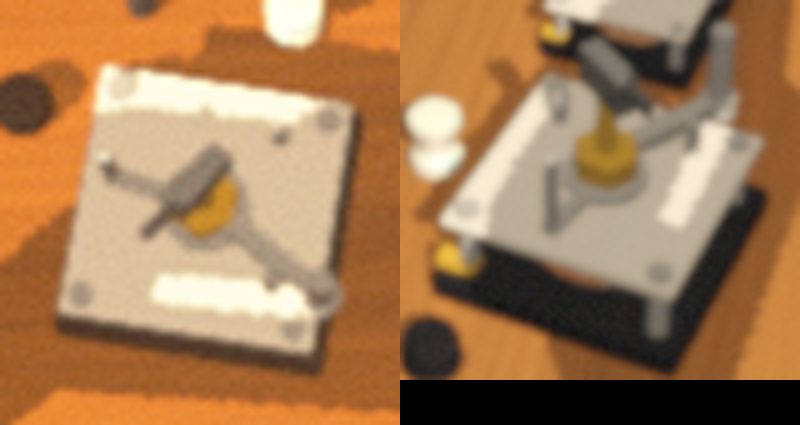

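The crops confirm the larger coil. In the left crop the handle post is at lower right, the index post at upper left, and the nose points lower left. Next I get rough angles.

Run:
```python
from h import *
ct=manip.camera_info('top');cs=manip.camera_info('side')
for n,p,q,z in (('handle',(314.4,278.6),(350.75,232.5),.112),('index',(271.4,253),(308,265.75),.098),('nose',(280,266.5),None,.126)):
    P=onz(ct,*p,z);print(n,P, two(ct,p,cs,q) if q else '')
c=np.array([onz(ct,250+x/5,220+y/5,.052) for x,y in((102,66),(354,103),(315,353),(60,318))]);print(c,c.mean(0))
```

```text
handle [0.45132944 0.00551442 0.112     ] (array([0.45631988, 0.00547635, 0.10889693]), np.float64(0.008979596933679054))
index [0.51708536 0.09880005 0.098     ] (array([0.52167495, 0.09941913, 0.09278807]), np.float64(0.006902888488481495))
nose [0.48026238 0.07877985 0.126     ] 
[[ 0.57441798  0.10336379  0.052     ]
 [ 0.54933813 -0.01467259  0.052     ]
 [ 0.43239349  0.01044708  0.052     ]
 [ 0.45554569  0.12750842  0.052     ]] [0.50292382 0.05666167 0.052     ]
```

```bash
python3 -m jog '[[[20,-33,0,0],[20,-34,0,0],[20,-34,0,0],[20,-34,0,0],[20,-34,0,0],[20,-34,0,0],[20,-34,0,0],[20,-34,0,0]]]'; python3 -m jog '[[[20,-34,0,0],[20,-34,0,0],[20,-34,0,0],[20,-34,0,0],[20,-34,0,0],[20,-34,0,0],[20,-34,0,0],[20,-34,0,0]]]'
```

```text
t: 1.1
tcp_pos: [0.3365, 0.3274, 0.4045]
tool_rot: [0.801, 0.599, -0.0, -0.0]
force: [0.2, -0.7, 0.6]
finger_gap: 1.0
t: 2.1
tcp_pos: [0.4966, 0.0554, 0.4044]
tool_rot: [0.801, 0.599, -0.0, -0.0]
force: [-0.3, 0.5, -0.4]
finger_gap: 1.005
```

Run:
```python
from h import *
import json
c=manip.camera_info('wrist'); im=manip.snapshot('wrist'); cv2.imwrite('pics/w1.png',im[:,:,::-1])
for n,P in (('handle',(.455,.0055,.112)),('index',(.519,.099,.098)),('axis',(.503,.057,.126))): print(n,proj(c,P))
json.dump({k:np.array(v).tolist() for k,v in c.items()},open('w1.json','w'))
```

```text
handle [232.17317883 196.21055305]
index [379.4062174  237.90441341]
axis [321.47126783 245.02948536]
```

View pics/w1.png

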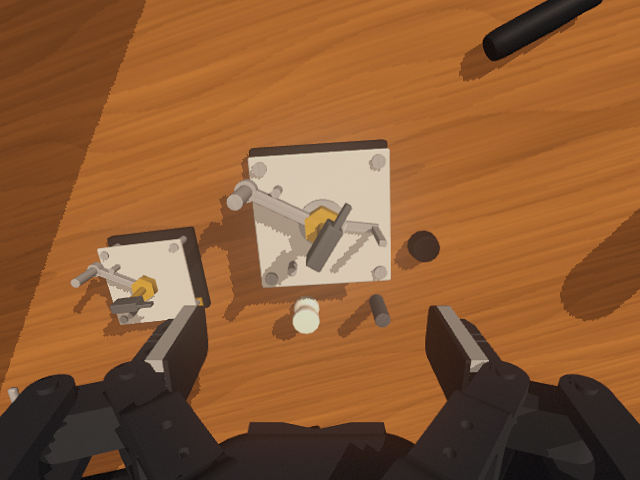

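The wrist view shows the handle top at (235,202), the index top at about (380,240), the nose tip at about (350,206), and the plate corners at (248,157), (389,148), (391,279) and (263,288).

Run:
```python
from h import *
import json
c=json.load(open('w1.json'))
cor=np.array([onz(c,*p,.052) for p in((248,157),(389,148),(391,279),(263,288))]);o=cor.mean(0)
print(cor,o,[np.linalg.norm(cor[i]-cor[i-1]) for i in range(4)])
e=[cor[i]-cor[i-1] for i in range(4)];print('edge ang',[np.degrees(np.arctan2(v[1],v[0]))%90 for v in e])
for n,p,z in(('handle',(235,202),.112),('index',(380,240),.098),('nose',(350,206),.126)):
    P=onz(c,*p,z);d=(P-o)[:2];print(n,P,np.hypot(*d),np.degrees(np.arctan2(d[1],d[0])))
im=cv2.imread('pics/w1.png');cv2.imwrite('pics/w1c.png',cv2.resize(im[140:300,210:410],(800,640),interpolation=2)[:600])
```

```text
[[ 0.43470835  0.01341164  0.052     ]
 [ 0.46077738  0.12879281  0.052     ]
 [ 0.57689123  0.10370041  0.052     ]
 [ 0.5522072  -0.0130699   0.052     ]] [0.50614604 0.05820874 0.052     ] [np.float64(0.12044605516330457), np.float64(0.11828950525867032), np.float64(0.11879417464496224), np.float64(0.11935077318576948)]
edge ang [np.float64(77.29905639514655), np.float64(77.26845521975119), np.float64(77.80580275667586), np.float64(78.06398570148657)]
handle [0.45948007 0.00600073 0.112     ] 0.07002420902077888 -131.79183887659087
index [0.52077083 0.09904518 0.098     ] 0.04337625327169996 70.29598272373734
nose [0.48184691 0.08304445 0.126     ] 0.0347456510801266 134.37433228619156
```

View pics/w1c.png

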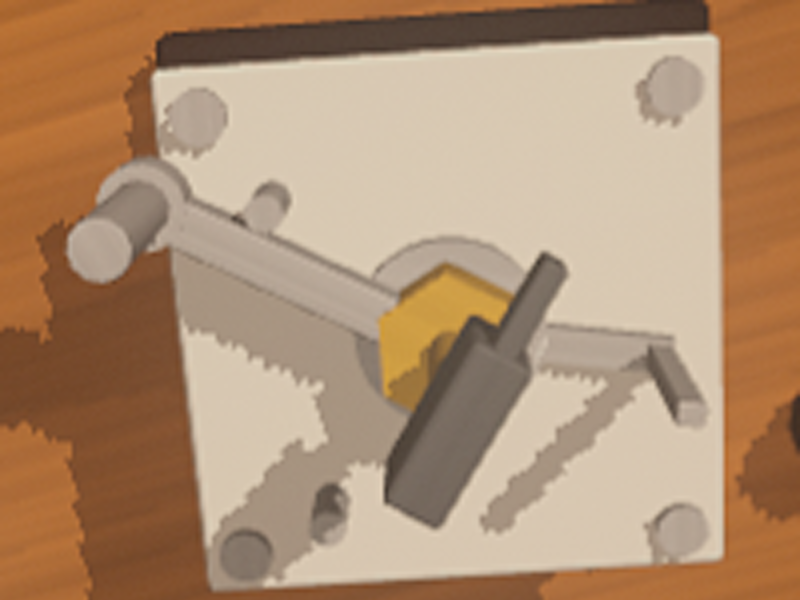

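```bash
python3 -m jog '[[[-5,-6,-4,-10.5],[-5,-6,-4,-10.5],[-5,-6,-4,-10.5],[-5,-6,-4,-10.5],[-5,-6,-4,-10.5],[-4,-6,-4,-10.5],[-4,-6,-4,-10.5],[-4,-7,-4,-10.5]]]' 45 30; python3 -m jog '[[[0,0,-10,-8],[0,0,-10,-8],[0,0,-10,-8],[0,0,-10,-8],[0,0,0,0],[0,0,0,0],[0,0,0,0],[0,0,0,0]]]'
python3 - <<'E'
from h import *
s=manip.sense();print(s['tcp_pos'],s['tool_rot'],s['q'])
c=manip.camera_info('wrist'); im=manip.snapshot('wrist'); cv2.imwrite('pics/w2.png',im[:,:,::-1])
for n,P in (('handle',(.459,.006,.112)),('nose',(.482,.083,.126))): print(n,proj(c,P))
E
```

```text
t: 3.15
tcp_pos: [0.4588, 0.0077, 0.3724]
tool_rot: [0.996, -0.093, -0.0, -0.0]
force: [0.4, -0.5, -0.4]
finger_gap: 0.452
t: 4.15
tcp_pos: [0.4592, 0.0077, 0.333]
tool_rot: [0.933, -0.361, 0.0, -0.0]
force: [-0.9, 0.6, 0.8]
finger_gap: 0.453
[0.45922747 0.00765868 0.33303803] [ 9.32507809e-01 -3.61149628e-01  3.57039169e-04 -6.65952322e-05] [-2.27426109e-01  4.24533130e-01  1.91170276e+00  4.26565435e-05
  8.04631020e-01  5.11545245e-01]
handle [318.38378894 268.40293789]
nose [242.07595578 131.17511739]
```

View pics/w2.png

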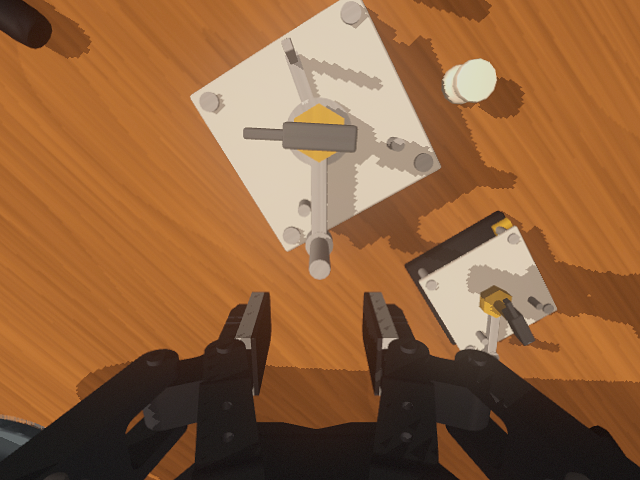

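The handle top appears at (319,269), as predicted and centred between the fingers. Descend and grip.

```bash
python3 -m jog '[[[0,-1,-20,0],[0,0,-20,0],[0,0,-20,0],[0,0,-19,0],[0,0,0,0],[0,0,0,0],[0,0,0,0],[0,0,0,0]]]' 40; python3 -m jog '[[[0,0,0,0],[0,0,0,0],[0,0,0,0],[0,0,0,0],[0,0,0,0],[0,0,0,0],[0,0,0,0],[0,0,0,0]]]' 0 40
python3 - <<'E'
import numpy as np
o=np.array([506.1,58.2]);s0=np.array([459.2,6.7])
for k in range(0,18):
    a=np.radians(4*k);c,s=np.cos(a),np.sin(a);p=o+np.array([[c,-s],[s,c]])@(s0-o)
    if k: print(k,np.round(p-q,1))
    q=p
E
```

```text
t: 5.2
tcp_pos: [0.4593, 0.0066, 0.2543]
tool_rot: [0.932, -0.361, 0.001, -0.0]
force: [0.0, 0.1, 0.1]
finger_gap: 0.398
t: 6.2
tcp_pos: [0.4595, 0.0064, 0.2541]
tool_rot: [0.932, -0.361, 0.001, 0.0]
force: [-0.4, -2.4, 5.9]
finger_gap: 0.125
1 [ 3.7 -3.1]
2 [ 3.9 -2.9]
3 [ 4.1 -2.6]
4 [ 4.3 -2.3]
5 [ 4.4 -2. ]
6 [ 4.6 -1.7]
7 [ 4.7 -1.4]
8 [ 4.7 -1. ]
9 [ 4.8 -0.7]
10 [ 4.8 -0.4]
11 [ 4.9 -0. ]
12 [4.9 0.3]
13 [4.8 0.6]
14 [4.8 1. ]
15 [4.7 1.3]
16 [4.6 1.6]
17 [4.5 2. ]
```

Gripped (gap 0.125, about 11 mm). Now I swing anticlockwise.

```bash
python3 -m jog '[[[3.7,-3.1,0,4],[3.9,-2.9,0,4],[4.1,-2.6,0,4],[4.3,-2.3,0,4],[4.4,-2,0,4],[4.6,-1.7,0,4],[4.7,-1.4,0,4],[4.7,-1,0,4]]]'
```

```text
t: 7.2
tcp_pos: [0.4931, -0.0106, 0.2541]
tool_rot: [0.996, -0.09, -0.001, 0.0]
force: [-1.6, -2.2, 8.4]
finger_gap: 0.127
```

```bash
python3 -m jog '[[[4.8,-0.7,0,4],[4.8,-0.4,0,4],[4.9,0,0,4],[4.9,0.3,0,4],[4.8,0.6,0,4],[4.8,1,0,4],[4.7,1.3,0,4],[0,0,0,0]]]'
```

```text
t: 8.2
tcp_pos: [0.5276, -0.0087, 0.2541]
tool_rot: [0.988, 0.154, 0.0, 0.001]
force: [0.3, -4.0, 5.1]
finger_gap: 0.127
```

```bash
python3 -m jog '[[[0,0,0,0],[0,0,0,0],[0,0,0,0],[0,0,25,0],[0,0,30,0],[0,0,30,0],[0,0,20,0],[0,0,0,0]]]' 45 30; python3 -m jog '[[[-4,12,0,5],[-4,12,0,5],[-4,12,0,5],[-4,12,0,5],[-4,12,0,5],[-2,7,0,2],[0,0,0,0],[0,0,0,0]]]'
python3 - <<'E'
from h import *
import json
s=manip.sense();print(s['tcp_pos'],s['tool_rot'])
c=manip.camera_info('wrist'); im=manip.snapshot('wrist'); cv2.imwrite('pics/w3.png',im[:,:,::-1])
json.dump({k:np.array(v).tolist() for k,v in c.items()},open('w3.json','w'))
for n,P in (('nose',(.482,.083,.126)),('axis',(.506,.0582,.126)),('index',(.521,.0995,.098))): print(n,proj(c,P))
E
```

```text
t: 9.2
tcp_pos: [0.5276, -0.0082, 0.36]
tool_rot: [0.988, 0.153, 0.002, 0.001]
force: [0.6, -0.1, -0.4]
finger_gap: 0.447
t: 10.2
tcp_pos: [0.5054, 0.0585, 0.3584]
tool_rot: [0.925, 0.379, -0.0, 0.0]
force: [-0.0, -0.4, 0.6]
finger_gap: 0.45
[0.50542284 0.05848699 0.3584396 ] [ 9.25282681e-01  3.79278193e-01 -1.06115147e-04  2.58082216e-05]
nose [318.33663401 201.99673078]
axis [317.62967656 261.19656172]
index [380.64265414 217.24033641]
```

View pics/w3.png

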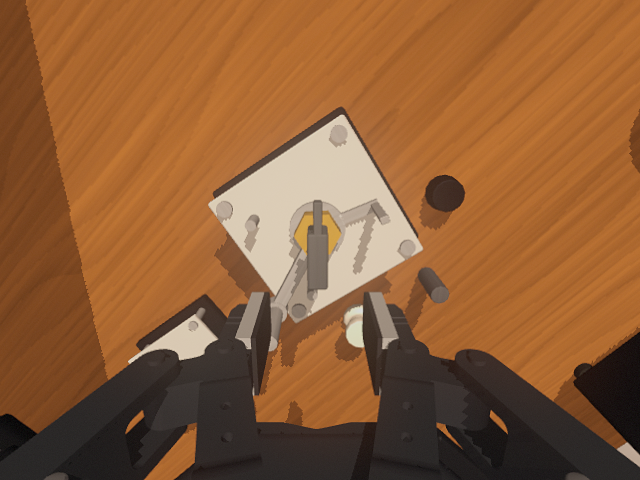

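The screw head is aligned with the jaws, with the nose tip at (318,202) and the index top at (382,217). I measure the index bearing from both wrist views, descend and grip.

```bash
python3 -m jog '[[[0,0,-20,0],[0,0,-20,0],[0,0,-20,0],[0,0,-18,0],[0,0,0,0],[0,0,0,0],[0,0,0,0],[0,0,0,0]]]'; python3 -m jog '[[[0,0,0,0],[0,0,0,0],[0,0,0,0],[0,0,0,0],[0,0,0,0],[0,0,0,0],[0,0,0,0],[0,0,0,0]]]' 0 40
python3 - <<'E'
from h import *
import json
a=json.load(open('w1.json'));b=json.load(open('w3.json'))
im=cv2.imread('pics/w3.png');cv2.imwrite('pics/w3c.png',cv2.resize(im[100:325,205:430],(800,800),interpolation=2)[250:750])
o=np.array([.5061,.0582])
def rep(n,P):d=P[:2]-o;print(n,P,np.hypot(*d),np.degrees(np.arctan2(d[1],d[0])))
rep('i1',onz(a,383.2,243,.098));rep('i3',onz(b,382,217,.098));rep('i two',two(a,(383.2,243),b,(382,217))[0])
rep('n1',onz(a,348.3,204.5,.126));rep('n3',onz(b,318,202,.126))
c3=np.array([onz(b,*p,.052) for p in((208,203),(343,113),(423,248),(294,323))]);print(c3.mean(0))
E
```

```text
t: 11.25
tcp_pos: [0.5055, 0.0587, 0.2814]
tool_rot: [0.925, 0.38, 0.001, 0.0]
force: [-0.1, -0.7, -0.6]
finger_gap: 0.45
t: 12.25
tcp_pos: [0.5054, 0.0589, 0.2811]
tool_rot: [0.925, 0.38, 0.0, 0.0]
force: [0.9, 1.0, 5.4]
finger_gap: 0.127
i1 [0.52382661 0.10085131 0.098     ] 0.046188384158171794 67.43139579453768
i3 [0.52149305 0.10020689 0.098     ] 0.04473840013232487 69.87508773987587
i two [0.5195122  0.10036492 0.10736594] 0.04424666468089641 72.35470017453444
n1 [0.48053348 0.08221254 0.126     ] 0.03507490859051037 136.79526544955903
n3 [0.48187061 0.08286962 0.126     ] 0.03457822310822307 134.48417802488166
[0.50576635 0.05795765 0.052     ]
```

View pics/w3c.png

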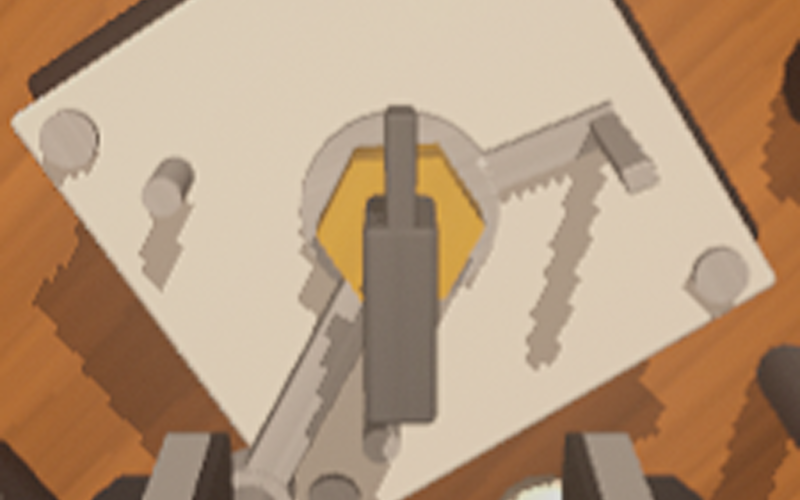

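Run:
```python
from h import *
import json
a=json.load(open('w1.json'));b=json.load(open('w3.json'))
o=np.array([.5060,.0581])
def rep(n,P):d=P[:2]-o;print(n,P,np.hypot(*d),np.degrees(np.arctan2(d[1],d[0])))
rep('i3',onz(b,385.3,219.7,.098));rep('i1',onz(a,383.2,243,.098));rep('i two',two(a,(383.2,243),b,(385.3,219.7))[0])
rep('n3',onz(b,317.8,200.7,.126))
```

```text
i3 [0.5242711  0.10048862 0.098     ] 0.04615873141969146 66.68212429684769
i1 [0.52382661 0.10085131 0.098     ] 0.046319136596450206 67.36464454705629
i two [0.52355311 0.10065181 0.0994583 ] 0.04603007696306948 67.58328366443749
n3 [0.48128541 0.08330571 0.126     ] 0.03530068881651767 134.43633077391584
```

Index bearing is about 67.2°, and the nose is at about 134.6°. Turn −67.4°.

```bash
python3 -m jog '[[[0.3,-0.3,0,-9.6],[0.3,-0.3,0,-9.6],[0,0,0,-9.6],[0,0,0,-9.6],[0,0,0,-9.6],[0,0,0,-9.6],[0,0,0,-9.8],[0,0,0,0]]]'
python3 - <<'E'
from h import *
import json
s=manip.sense();r=s['tool_rot'];print(s['tcp_pos'],'yaw',np.degrees(2*np.arctan2(r[1],r[0])),s['force'],s['ft_torque'])
c=manip.camera_info('wrist'); im=manip.snapshot('wrist'); cv2.imwrite('pics/w4.png',im[:,:,::-1])
E
```

```text
t: 13.25
tcp_pos: [0.5069, 0.0589, 0.2811]
tool_rot: [0.98, -0.199, 0.002, -0.001]
force: [2.2, 5.4, 3.3]
finger_gap: 0.13
[0.50687062 0.05888491 0.28112278] yaw -22.909981399953796 [2.24744781 5.42680676 3.28344184] [ 0.93048568 -0.2851247  -0.00833264]
```

View pics/w4.png

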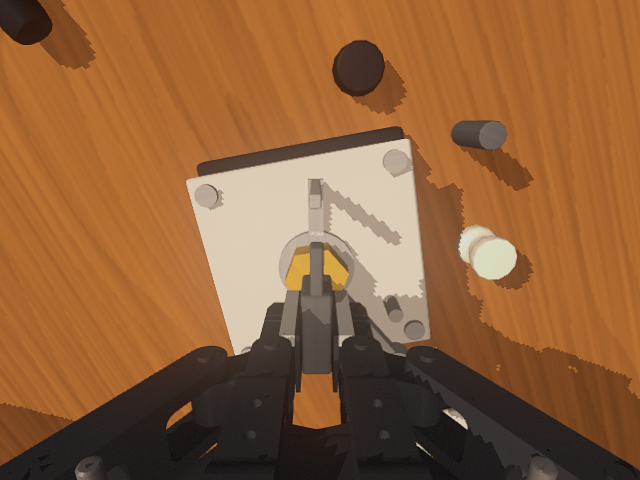

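The nose (317,244) and the index post (315,200) are nearly in line. I refine this numerically.

Run:
```python
from h import *
c=manip.camera_info('wrist')
g=cv2.cvtColor(cv2.imread('pics/w4.png'),6)
for r in (182,188,194,200,204,206,210,220,230,240,243,246,252,260,268,285,300,340,360): print(r,g[r,302:333:1].tolist())
```

```text
182 [206, 206, 206, 207, 207, 201, 170, 171, 157, 131, 123, 123, 123, 123, 121, 121, 118, 116, 144, 180, 180, 179, 153, 166, 199, 209, 207, 206, 207, 206, 206]
188 [206, 206, 207, 207, 208, 202, 171, 170, 147, 127, 125, 125, 125, 125, 124, 124, 124, 117, 105, 131, 138, 149, 158, 158, 158, 158, 157, 155, 166, 199, 209]
194 [207, 206, 207, 207, 207, 203, 178, 157, 143, 143, 142, 142, 142, 141, 141, 140, 142, 140, 117, 115, 139, 149, 159, 158, 158, 158, 158, 159, 158, 159, 157]
200 [207, 207, 207, 207, 207, 203, 176, 155, 177, 176, 174, 175, 175, 176, 176, 176, 176, 174, 144, 134, 158, 156, 159, 159, 158, 159, 159, 158, 158, 158, 159]
204 [207, 207, 207, 207, 208, 204, 177, 163, 186, 177, 178, 176, 177, 176, 175, 176, 178, 173, 146, 142, 178, 166, 158, 159, 158, 158, 158, 165, 193, 211, 210]
206 [207, 206, 207, 207, 208, 205, 180, 159, 186, 179, 179, 179, 179, 179, 180, 179, 178, 172, 146, 142, 179, 167, 157, 158, 159, 158, 157, 157, 167, 197, 208]
210 [207, 207, 206, 207, 208, 205, 187, 173, 177, 179, 178, 176, 177, 177, 176, 176, 177, 177, 179, 178, 177, 169, 158, 158, 159, 158, 157, 
[... 1125 characters left out ...]
 172, 171, 172, 171, 171, 164, 116, 117, 118, 117, 117, 116, 116, 116, 114, 113, 114, 108, 86, 117, 176, 171, 171, 171, 170, 170, 169, 170, 170]
285 [90, 91, 89, 86, 85, 85, 84, 86, 99, 117, 116, 115, 114, 115, 113, 114, 113, 113, 111, 106, 86, 74, 68, 69, 70, 70, 69, 68, 67, 81, 118]
300 [112, 114, 115, 114, 115, 114, 114, 114, 114, 112, 111, 112, 111, 112, 110, 110, 111, 111, 111, 113, 111, 111, 111, 111, 111, 111, 112, 108, 95, 84, 72]
340 [57, 73, 77, 78, 80, 79, 78, 76, 77, 77, 78, 77, 76, 76, 75, 73, 77, 77, 76, 75, 76, 75, 76, 74, 74, 77, 74, 72, 65, 45, 41]
360 [53, 69, 72, 76, 76, 74, 76, 76, 74, 73, 74, 75, 73, 71, 72, 72, 74, 74, 75, 73, 74, 72, 72, 71, 72, 73, 72, 69, 62, 41, 33]
```

Run:
```python
from h import *
c=manip.camera_info('wrist')
o=np.array([.5060,.0581])
def b(P,q):d=P[:2]-q[:2];return np.round([*P[:2],np.hypot(*d),np.degrees(np.arctan2(d[1],d[0]))],4)
I=onz(c,314.5,201,.098);N=onz(c,315.2,250.5,.126);B=onz(c,315.9,350,.126);M=onz(c,315.1,268,.126)
print('I',b(I,o),'N',b(N,o),'nose from bar',b(N,B))
T=manip.sense()['tcp_pos'];print('about tcp',b(I,T),b(N,T))
```

```text
I [5.23400e-01 1.00200e-01 4.56000e-02 6.75201e+01] N [5.19000e-01 8.91000e-02 3.36000e-02 6.71835e+01] nose from bar [5.19000e-01 8.91000e-02 4.05000e-02 6.75255e+01]
about tcp [5.2340e-01 1.0020e-01 4.4500e-02 6.8188e+01] [5.19000e-01 8.91000e-02 3.26000e-02 6.80847e+01]
```

The nose and the index post agree within 0.5°. Release and return to the handle.

```bash
python3 -m jog '[[[0,0,0,0],[0,0,0,0],[0,0,0,0],[0,0,20,0],[0,0,30,0],[0,0,29,0],[0,0,0,0],[0,0,0,0]]]' 45 40; python3 -m jog '[[[3,-9.6,0,5.8],[3,-9.6,0,5.8],[3,-9.6,0,5.8],[3,-9.6,0,5.8],[3,-9.6,0,5.8],[3,-9.7,0,5.8],[2.7,-9.7,0,5.8],[0,0,0,0]]]'
python3 - <<'E'
from h import *
c=manip.camera_info('wrist'); im=manip.snapshot('wrist'); cv2.imwrite('pics/w5.png',im[:,:,::-1])
print(proj(c,(.5276,-.0087,.112)),proj(c,(.506,.0581,.126)))
E
```

```text
t: 14.3
tcp_pos: [0.5054, 0.0581, 0.3591]
tool_rot: [0.98, -0.198, -0.001, 0.0]
force: [-0.9, -0.7, 0.5]
finger_gap: 0.447
t: 15.3
tcp_pos: [0.5264, -0.0097, 0.3583]
tool_rot: [0.988, 0.154, -0.001, -0.001]
force: [-0.2, -0.5, -0.6]
finger_gap: 0.451
[320.75519403 251.12146851] [321.0610562  131.94804151]
```

View pics/w5.png

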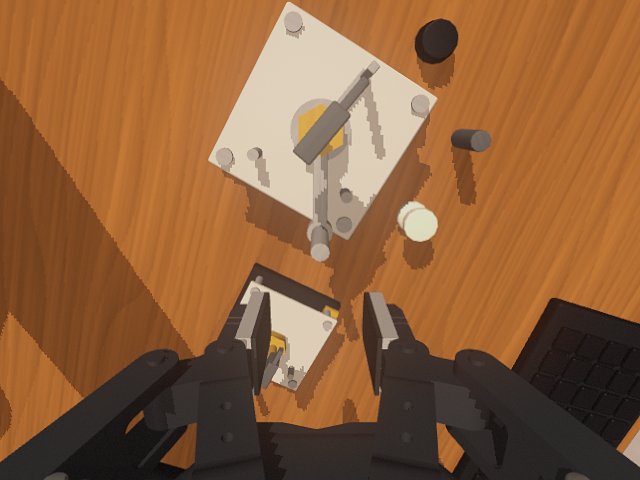

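The handle top is at (320,252) as expected, and the nose still points at the post. Descend and grip.

```bash
python3 -m jog '[[[0.6,0.6,-25,0],[0.6,0.4,-25,0],[0,0,-25,0],[0,0,-19,0],[0,0,-10,0],[0,0,0,0],[0,0,0,0],[0,0,0,0]]]'; python3 -m jog '[[[0,0,0,0],[0,0,0,0],[0,0,0,0],[0,0,0,0],[0,0,0,0],[0,0,0,0],[0,0,0,0],[0,0,0,0]]]' 0 40
python3 - <<'E'
import numpy as np
o=np.array([506,58.1]);s0=np.array([527.6,-8.6])
for k in range(0,18):
    a=np.radians(-4*k);c,s=np.cos(a),np.sin(a);p=o+np.array([[c,-s],[s,c]])@(s0-o)
    if k: print(k,np.round(p-q,1),p.round(1))
    q=p
E
```

```text
t: 16.35
tcp_pos: [0.528, -0.0083, 0.2565]
tool_rot: [0.988, 0.155, 0.001, 0.0]
force: [-0.4, -0.2, 0.1]
finger_gap: 0.451
t: 17.35
tcp_pos: [0.5278, -0.0083, 0.2562]
tool_rot: [0.988, 0.155, 0.0, 0.0]
force: [-1.2, -0.4, 5.4]
finger_gap: 0.125
1 [-4.7 -1.3] [522.9  -9.9]
2 [-4.8 -1. ] [518.1 -11. ]
3 [-4.8 -0.7] [513.3 -11.6]
4 [-4.9 -0.3] [508.4 -12. ]
5 [-4.9  0. ] [503.5 -12. ]
6 [-4.9  0.3] [498.6 -11.6]
7 [-4.8  0.7] [493.8 -10.9]
8 [-4.8  1. ] [489.   -9.9]
9 [-4.7  1.4] [484.3  -8.6]
10 [-4.6  1.7] [479.7  -6.9]
11 [-4.5  2. ] [475.2  -4.9]
12 [-4.3  2.3] [470.9  -2.6]
13 [-4.1  2.6] [466.7   0. ]
14 [-4.   2.9] [462.8   2.9]
15 [-3.7  3.1] [459.   6.]
16 [-3.5  3.4] [455.5   9.4]
17 [-3.3  3.6] [452.2  13.1]
```

```bash
python3 -m jog '[[[-4.7,-1.3,0,-4],[-4.8,-1,0,-4],[-4.8,-0.7,0,-4],[-4.9,-0.3,0,-4],[-4.9,0,0,-4],[-4.9,0.3,0,-4],[-4.8,0.7,0,-4],[-4.8,1,0,-4]]]' && python3 -m jog '[[[-4.7,1.4,0,-4],[-4.6,1.7,0,-4],[-4.5,2,0,-4],[-4.3,2.3,0,-4],[-4.1,2.6,0,-4],[0,0,0,0],[0,0,0,0],[0,0,0,0]]]'
```

```text
t: 18.35
tcp_pos: [0.4903, -0.0097, 0.2562]
tool_rot: [0.992, -0.124, 0.002, 0.0]
force: [2.5, 0.8, 3.0]
finger_gap: 0.124
t: 19.35
tcp_pos: [0.468, 0.0001, 0.2562]
tool_rot: [0.956, -0.293, 0.002, -0.0]
force: [1.9, -2.5, 5.2]
finger_gap: 0.127
```

```bash
python3 -m jog '[[[-2,1.5,0,-2],[-2,1.4,0,-2],[-1.9,1.5,0,-2],[-1.9,1.6,0,-2],[0,0,0,0],[0,0,0,0],[0,0,0,0],[0,0,0,0]]]'
```

```text
t: 20.35
tcp_pos: [0.4603, 0.006, 0.2562]
tool_rot: [0.933, -0.359, 0.002, -0.0]
force: [2.2, -2.2, 6.0]
finger_gap: 0.127
```

```bash
python3 -m jog '[[[-0.8,0.7,0,-0.5],[-0.8,0.7,0,-0.5],[0,0,0,0],[0,0,0,0],[0,0,0,0],[0,0,0,0],[0,0,0,0],[0,0,0,0]]]';python3 -m jog '[[[-0.8,0.7,0,0],[-0.8,0.7,0,0],[0,0,0,0],[0,0,0,0],[0,0,0,0],[0,0,0,0],[0,0,0,0],[0,0,0,0]]]'
```

```text
t: 21.35
tcp_pos: [0.4591, 0.0071, 0.2562]
tool_rot: [0.93, -0.368, 0.003, -0.0]
force: [3.6, -4.7, 5.2]
finger_gap: 0.126
t: 22.35
tcp_pos: [0.4586, 0.0075, 0.2563]
tool_rot: [0.93, -0.367, 0.004, 0.0]
force: [5.3, -8.9, 2.1]
finger_gap: 0.121
```

```bash
python3 -m jog '[[[-0.8,0.7,0,0],[-0.8,0.7,0,0],[0,0,0,0],[0,0,0,0],[0,0,0,0],[0,0,0,0],[0,0,0,0],[0,0,0,0]]]'
python3 -m jog '[[[0.8,-0.7,0,0],[0.8,-0.7,0,0],[0,0,0,0],[0,0,0,0],[0,0,0,0],[0,0,0,0],[0,0,0,0],[0,0,0,0]]]' 45;python3 -m jog '[[[0,0,25,0],[0,0,30,0],[0,0,30,0],[0,0,20,0],[6,6,0,0],[6,6,0,0],[6,6,0,0],[0,0,0,0]]]'
python3 - <<'E'
from h import *
import json
c=manip.camera_info('wrist'); im=manip.snapshot('wrist'); cv2.imwrite('pics/w6.png',im[:,:,::-1])
json.dump({k:np.array(v).tolist() for k,v in c.items()},open('w6.json','w'))
for P in ((.459,.006,.112),(.5060,.0581,.126),(.5235,.1005,.098)):print(proj(c,P))
E
```

```text
t: 23.35
tcp_pos: [0.4581, 0.008, 0.2563]
tool_rot: [0.93, -0.367, 0.006, 0.001]
force: [6.3, -14.5, 0.4]
finger_gap: 0.128
t: 24.35
tcp_pos: [0.456, 0.0092, 0.2557]
tool_rot: [0.93, -0.368, 0.0, -0.0]
force: [0.3, 0.2, -0.6]
finger_gap: 0.449
t: 25.35
tcp_pos: [0.4744, 0.0278, 0.3599]
tool_rot: [0.93, -0.367, -0.001, 0.0]
force: [0.5, -0.7, 0.4]
finger_gap: 0.449
[322.96776503 288.92714638]
[321.8244303 181.4488781]
[293.59969074 100.11424792]
```

View pics/w6.png

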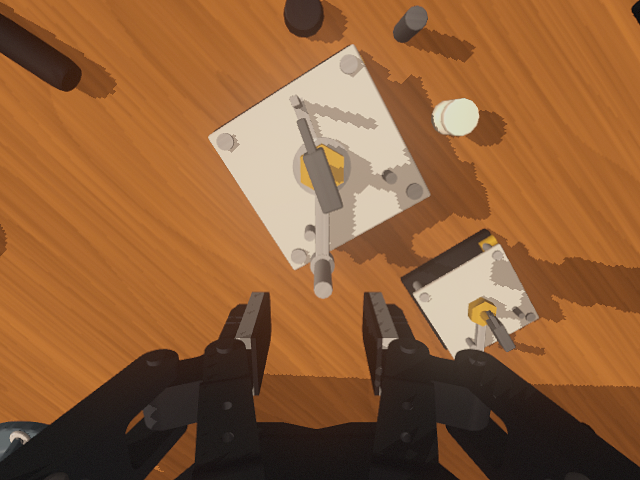

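The handle top is at (323,289) with its arm against the peg, as at the start. For the nose I take one square-on view with the nose along the camera axis.

```bash
python3 -m jog '[[[5.3,5,0,3.4],[5.3,5,0,3.4],[5.3,5,0,3.4],[5.3,5,0,3.4],[5.3,5,0,3.4],[5.2,5,0,3.4],[0,0,0,0],[0,0,0,0]]]'
python3 - <<'E'
from h import *
import json
c=manip.camera_info('wrist'); im=manip.snapshot('wrist'); cv2.imwrite('pics/w7.png',im[:,:,::-1])
json.dump({k:np.array(v).tolist() for k,v in c.items()},open('w7.json','w'))
u=proj(c,(.5060,.0581,.126)).round().astype(int);print(u,proj(c,(.5235,.1005,.098)),proj(c,(.4592,.0062,.112)))
y=u[1]-90;x=u[0]-75
print(x,y);cv2.imwrite('pics/w7c.png',cv2.resize(im[y:y+120,x:x+150,::-1],(750,600),interpolation=2))
E
```

```text
t: 26.4
tcp_pos: [0.5053, 0.0571, 0.3604]
tool_rot: [0.98, -0.198, -0.001, 0.0]
force: [-0.4, 0.1, -0.1]
finger_gap: 0.451
[318 256] [317.45861029 169.1271886 ] [283.06492687 341.49237085]
243 166
```

View pics/w7c.png

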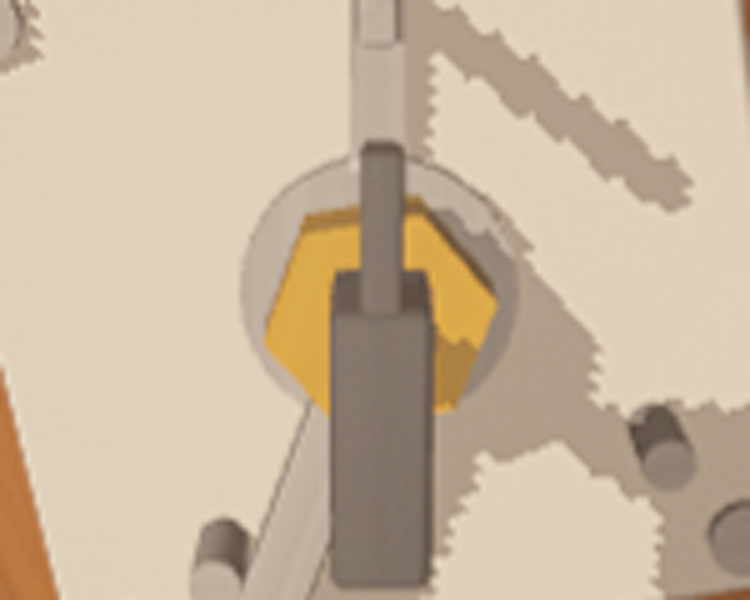

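Run:
```python
from h import *
import json
c=json.load(open('w7.json'))
o=np.array([.5060,.0581])
def b(P,q):d=P[:2]-q[:2];return np.round([*P[:2],np.hypot(*d),np.degrees(np.arctan2(d[1],d[0]))],4)
I=onz(c,318.7,170,.098);N=onz(c,319.2,196,.126);B=onz(c,319,281,.126)
print('I',b(I,o),'N',b(N,o),'nose from bar',b(N,B))
c=json.load(open('w6.json'))
H=onz(c,323,289.5,.112);print('H',b(H,o));print('nose w6',b(onz(c,302.5,121,.126),o))
```

```text
I [5.24000e-01 9.97000e-02 4.53000e-02 6.66172e+01] N [5.20000e-01 8.99000e-02 3.47000e-02 6.62016e+01] nose from bar [5.20000e-01 8.99000e-02 5.07000e-02 6.72364e+01]
H [ 4.587000e-01  5.700000e-03  7.060000e-02 -1.320413e+02]
nose w6 [5.2000e-01 8.7900e-02 3.3000e-02 6.4834e+01]
```

```bash
python3 -c "
from station import manip
print(manip.sign_off(), manip.sense()['t'])"
```

```text
the job is handed in; nothing more can be done
the job is handed in; nothing more can be done
```

The coil is retuned and handed in. I gripped the handle post of the larger coil and swung it about 60° anticlockwise to loosen the nut. I then turned the screw about −67° until the nose pointed at the index post, and swung the handle back against its stop with about 15 N at the post. The last timed reading, just before hand-in, was 26.4 s.

**Last checks:**
- **Nose on the post:** in the final square-on view the nose is at 66.2° and the index post at 66.6°. The line along the bar gives 67.2°, so they agree within about 1°. A rougher reading from the oblique view just before gave 64.8°, which I trust less.
- **Nut tight:** the handle is at −132.0°. It was at −131.8° at the start, and the tight stop works out to −132.4° from the plate's edges.
- **Clear of everything:** the gripper ended raised, at near-zero wrist force. I saw none of the loose items disturbed in the wrist views. The mug, the spanner and the mouse were out of those views and I did not check them separately.

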